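# Pack a candle and bauble gift carton

### The job

Pack the divided gift carton. First stand the two tall candles in the back row, the gold candle on the red pad and the white candle on the green pad; only after that bring in the baubles, the white one in the cell directly in front of the gold candle and the gold one in the cell directly in front of the white candle. Stand each piece upright in the middle of its cell, set it down rather than dropping it, let go of it, and do not push the knife, tape or mug about.

Things in the scene. Friction and masses are not known exactly. Their poses are not given: they have to be found in the camera images.
- gold_candle_center (a point): the gold electric pillar candle: upright cylinder 50 mm in diameter and 115 mm high with a small solid orange flame tip, 130 mm high in all, about 0.2 kg, gold with two white bands. Stands upright; grip it in its upper half, 80 to 100 mm up, so that its top clears the palm. This point is its centre, half-way up (65 mm above its underside); z runs up its axis
- white_candle_center (a point): the white electric pillar candle: upright cylinder 50 mm in diameter and 115 mm high with a small solid orange flame tip, 130 mm high in all, about 0.2 kg, cream white with two brass bands. Stands upright; grip it in its upper half, 80 to 100 mm up, so that its top clears the palm. This point is its centre, half-way up (65 mm above its underside); z runs up its axis
- gold_bauble_center (a point): the gold standing bauble: round body 60 mm in diameter on its own flat foot (44 mm in diameter), with a small brass cap (16 mm in diameter), 84 mm high in all, about 0.09 kg, gold with white dots. Stands upright; widest at a straight belt 40 to 50 mm up, the place to grip. This point is its centre, half-way up (42 mm above its underside); z up its axis
- white_bauble_center (a point): the white standing bauble: round body 60 mm in diameter on its own flat foot (44 mm in diameter), with a small brass cap (16 mm in diameter), 84 mm high in all, about 0.09 kg, cream white with brass dots. Stands upright; widest at a straight belt 40 to 50 mm up, the place to grip. This point is its centre, half-way up (42 mm above its underside); z up its axis
- carton: fixed open carton, 204 (x) by 304 mm (y): 2 rows of 3 cells, each 96 x 96 mm inside, pitch 100 mm. Walls 4 mm thick, 22 mm high; back wall 40 mm high; floor 4 mm thick. Origin: centre of its underside. x points to its back (away from robot), y to its left. Back cells (x = 50 mm) are lined with a red, a green and a blue pad; front cells (x = -50 mm) are bare. The blue column stays empty
- red_pad: red plastic lining pad, a flat square of 92 x 92 x 2 mm lying in one of the three back cells of the carton (which one varies). Origin at the centre of its underside, at the centre of its cell; its top is 2 mm above that. x points to the back of the carton, y to the left along the row; the centre of the cell directly in front of it lies at x = -100 mm
- green_pad: green plastic lining pad, a flat square of 92 x 92 x 2 mm lying in one of the three back cells of the carton (which one varies). Origin at the centre of its underside, at the centre of its cell; its top is 2 mm above that. x points to the back of the carton, y to the left along the row; the centre of the cell directly in front of it lies at x = -100 mm
- knife: grey utility knife with yellow parts, blade drawn in, lying on the table, 150 x 30 x 23 mm; origin at the centre of its underside, x along it. Not needed: leave it where it is
- tape: roll of amber packing tape lying flat, 96 mm in diameter, 48 mm high; origin at the centre of its underside. Not needed: leave it where it is
- mug: blue mug, 80 mm in diameter, 90 mm high, handle towards its y; origin at the centre of its underside. Not needed: leave it where it is

How it is judged (in metres and radians):
On the way, in this order (a step that is already met when the one before it is completed fails the run):
1. both candles stand released on their pads while both baubles are still outside the carton (x of gold_candle_center in the frame of red_pad between -0.015 and 0.015 m and y of gold_candle_center in the frame of red_pad between -0.015 and 0.015 m and height (world z) of gold_candle_center between 0.065 and 0.077 m and angle between each of gold_candle_center, white_candle_center's own z axis and vertical below 0.1 rad and x of white_candle_center in the frame of green_pad between -0.015 and 0.015 m and y of white_candle_center in the frame of green_pad between -0.015 and 0.015 m and height (world z) of white_candle_center between 0.065 and 0.077 m and contact force between the fingers and gold_candle below 0.1 N and linear speed of each of gold_candle, white_candle below 0.02 m/s and contact force between the fingers and white_candle below 0.1 N and (x of gold_bauble_center in the frame of carton below -0.1 m or x of gold_bauble_center in the frame of carton above 0.1 m or y of gold_bauble_center in the frame of carton below -0.15 m or y of gold_bauble_center in the frame of carton above 0.15 m) and (x of white_bauble_center in the frame of carton below -0.1 m or x of white_bauble_center in the frame of carton above 0.1 m or y of white_bauble_center in the frame of carton below -0.15 m or y of white_bauble_center in the frame of carton above 0.15 m)), for 0.2 s.
2. both baubles stand released in front of their candles (x of white_bauble_center in the frame of red_pad between -0.115 and -0.085 m and y of white_bauble_center in the frame of red_pad between -0.015 and 0.015 m and height (world z) of white_bauble_center between 0.04 and 0.052 m and angle between each of white_bauble_center, gold_bauble_center's own z axis and vertical below 0.1 rad and x of gold_bauble_center in the frame of green_pad between -0.115 and -0.085 m and y of gold_bauble_center in the frame of green_pad between -0.015 and 0.015 m and height (world z) of gold_bauble_center between 0.04 and 0.052 m and contact force between the fingers and gold_bauble below 0.1 N and linear speed of each of gold_bauble, white_bauble below 0.02 m/s and contact force between the fingers and white_bauble below 0.1 N), for 0.2 s.
At the end, for the whole second after the job is handed in: Gold candle on the red pad, white candle on the green pad, white bauble in front of the gold candle, gold bauble in front of the white; each within 15 mm of its cell's centre along both carton axes, within 0.1 rad of upright, 6 mm of resting height, released, at rest (all of step 2 and x of gold_candle_center in the frame of red_pad between -0.015 and 0.015 m and y of gold_candle_center in the frame of red_pad between -0.015 and 0.015 m and height (world z) of gold_candle_center between 0.065 and 0.077 m and angle between each of gold_candle_center, white_candle_center's own z axis and vertical below 0.1 rad and x of white_candle_center in the frame of green_pad between -0.015 and 0.015 m and y of white_candle_center in the frame of green_pad between -0.015 and 0.015 m and height (world z) of white_candle_center between 0.065 and 0.077 m and contact force between the fingers and gold_candle below 0.1 N and linear speed of each of gold_candle, white_candle below 0.02 m/s and contact force between the fingers and white_candle below 0.1 N); the robot touches nothing.
It fails at once if the knife was moved more than 30 mm (distance of knife from where it was at the start of the episode above 0.03 m).
It fails at once if the tape was moved more than 30 mm (distance of tape from where it was at the start of the episode above 0.03 m).
It fails at once if the mug was moved more than 30 mm (distance of mug from where it was at the start of the episode above 0.03 m).
It fails at once if a candle or bauble was dropped (faster than 0.6 m/s with no finger on it) ((contact force between the fingers and gold_candle below 0.01 N and linear speed of gold_candle above 0.6 m/s) or (contact force between the fingers and white_candle below 0.01 N and linear speed of white_candle above 0.6 m/s) or (contact force between the fingers and gold_bauble below 0.01 N and linear speed of gold_bauble above 0.6 m/s) or (contact force between the fingers and white_bauble below 0.01 N and linear speed of white_bauble above 0.6 m/s)).
It also fails if it takes over 112 s, if anything falls off the work surface, if the arm or the gripper's body presses on something with over 40 N, if the wrist force passes 120 N, or if a joint passes its speed limit or range.

### The arm

A 6-joint arm with a two-finger parallel gripper is mounted at the origin on the work surface. World frame = base frame: x ahead of the robot, y to its left, z up, the work surface at z = 0. Lengths are in mm, angles in degrees, forces in N, time in s.
With the tool pointing down it reaches from about 400 to 925 mm from the base axis. Payload 3.4 kg.
Tool frame: the origin (TCP) lies midway between the tips of the shut fingers; the grasp point (between the pads) lies 19 mm behind it (manip.grip_depth is the distance from the TCP to the grasp point, in mm); x points along the fingers, z is the direction in which the jaws open and shut, and the axes are right-handed (so a half turn about x gives the same grasp; the last joint's range is limited). The gripper opens to 85 mm and grips with 20 to 120 N. Pads are 22 mm wide; open, the fingers measure 114 mm over their backs; the gripper's body (76 mm by 85 mm) begins 54 mm behind the grasp point. The pads swing forward as they close: fully open they stand 13 mm farther back than shut.
Start: joints at [-80.3, 17.578, 86.31, -0, 76.112, -4.211], TCP at [138.217, -558.146, 231.305] pointing down, gripper open.
Joint ranges: [-179.03, 179.03], [-60, 130.46], [8.19, 133.38], [-81.62, 261.62], [5.75, 156.47], [-153.77, 153.77]. Speed limits (degrees/s): [147.25, 147.25, 180, 180, 180, 180].

### API

Orientations are given as a 3x3 rotation matrix whose columns are the frame's x, y, z axes.
In Python, from bench import manip gives the robot as it stands. The module is installed in compiled form; this text tells all that it offers.
- The arm moves only by the tool send_rows, never from a script. Its argument "commands" is a list of rows, each a list of 7 numbers: the opening in per cent of the stroke, from 0 (shut) to 100 (fully open), then the shift along the tool's x, y, z in cm, then the turn, a rotation vector about the tool's x, y, z in degrees. A call has 1 to 10 rows; each row is the pose to reach, as a shift and turn from the pose commanded when the call began, along the tool's axes at that moment; what a row does not reach only later rows make up. A row lasts 1/12 s, in which the tool goes at most 41.7 mm and 7.16 degrees, less where a joint would pass 70% of its speed; a pose out of reach is approached as far as the arm can. A call with a gripper value outside its range is refused whole. The fingers move at their own pace and stop on an object; "force" is the grip in N (left out, the last holds). Time passes only in rows, so rows that repeat a pose let the fingers close. It gives the time, the measured TCP pose, the force and the opening at its end, in the units of the state.
- manip.observe(): the state, without advancing time (a new reading comes with each control period).
- manip.read_camera(name): name is "scene" or "top" or "wrist"; returns the picture (480x640x3 uint8, red, green, blue); there is no depth.
- manip.camera_info(name): a dict with "fx", "fy", "cx", "cy" (pixels), "k1" (the pictures are not rectified: a ray, as slopes to the right and down, at radius r is drawn at 1 + k1 r^2 times it, then the intrinsics apply), "world_from_camera" (4x4, takes a point from camera to world coordinates). Camera axes: x right, y down, z forward; pixel columns grow to the right and rows downward; lengths in mm; the calibration is good to about 2 mm. A picture is of the moment at which its call begins: read the wrist's pose just before it. camera_info takes no time and is no camera call; for the wrist camera it gives the pose at the moment of the call.
- manip.finish_job(): hands the job in, once; it reports no verdict.
The state is a dict: "time_s": time; "joint_pos": joint angles; "qd": joint speeds; "joint_torque": joint torques, N m; "tcp_pos": TCP position; "tool_rot": TCP orientation; "contact_force": force on the tool from outside, world axes, zero at the start; "ft_torque": the same for the moment, N m; "width": finger opening in mm.
Only numpy, scipy, OpenCV 4.12 (cv2) and the standard library are available. Lean on these libraries where they do the work, as an engineer would, in place of code of your own. Each camera call takes 0.05 s, during which the arm holds its last target. There are 200 camera calls.

## Working session

There is one attempt and no reset: what is moved stays moved. The work goes in short steps, Python scripts to look and compute and a tool call to move; the robot and the scene stay as the last step left them, time stands still between calls to the robot, and variables do not carry over. Pictures are saved under pics/ and viewed, about 12 in all and at most 16, crops included, and the job is handed in when it is done.

Besides the shell and the picture viewer there is one more tool, called after "Call:" as name(argument=value, ...) on one line, values as JSON. send_rows: Moves the arm, as the interface text tells. Its arguments: {"type":"object","properties":{"commands":{"type":"array","items":{"type":"array","items":{"type":"number"}}},"force":{"type":"number"}},"required":["commands"]}

```bash
mkdir -p pics
python3 - <<'E'
from bench import manip
import cv2,numpy as np
np.set_printoptions(precision=4,suppress=True)
for n in ["scene","top"]:
    cv2.imwrite(f"pics/{n}0.png",manip.read_camera(n)[:,:,::-1])
    print(n,manip.camera_info(n))
s=manip.observe();print(s)
print(manip.camera_info("wrist"))
E
```

```text
scene {'fx': 535.1277558752672, 'fy': 535.1277558752672, 'cx': 318.9194570007704, 'cy': 248.36110250965274, 'k1': -0.009109434555779287, 'world_from_camera': array([[  -0.6201,    0.6083,   -0.4954, 1225.2153],
       [   0.7845,    0.4741,   -0.3998,  398.9623],
       [  -0.0083,   -0.6366,   -0.7712, 1034.2357],
       [   0.    ,    0.    ,    0.    ,    1.    ]])}
top {'fx': 443.17057627862675, 'fy': 443.17057627862675, 'cx': 317.50663860027475, 'cy': 228.12341350199628, 'k1': -0.07486673862744564, 'world_from_camera': array([[   0.0229,   -0.9981,    0.057 ,  563.3531],
       [  -0.9997,   -0.0231,   -0.0031, -110.1619],
       [   0.0045,   -0.0569,   -0.9984,  926.7524],
       [   0.    ,    0.    ,    0.    ,    1.    ]])}
{'time_s': 0.1, 'joint_pos': array([-80.3001,  17.6202,  86.3756,   0.0016,  76.1129,  -4.2121]), 'qd': array([-0.0682, -0.1255, -0.2584,  0.0062, -0.0342,  0.0543]), 'joint_torque': array([  0.0009, -45.8528, -25.2608,  -0.0002,   0.0055,  -0.    ]), 'tcp_pos': array([ 138.1189, -557.5163,  230.4563]), 'tool_rot': array([[-0.0003,  0.9707,  0.2404],
       [ 0.0019,  0.2404, -0.9707],
       [-1.    ,  0.0002, -0.0019]]), 'contact_force': array([1.0115, 0.1383, 0.1868]), 'ft_torque': array([0.021 , 0.0166, 0.0262]), 'width': 85.25235135542806}
{'fx': 370.53375474117064, 'fy': 370.53375474117064, 'cx': 315.0750367474441, 'cy': 241.73522042995043, 'k1': -0.07677265892233344, 'world_from_camera': array([[   0.2413,   -0.9256,   -0.2918,  212.4471],
       [  -0.9705,   -0.2308,   -0.0704, -539.6833],
       [  -0.0022,    0.3002,   -0.9539,  373.7894],
       [   0.    ,    0.    ,    0.    ,    1.    ]])}
```

View pics/top0.png

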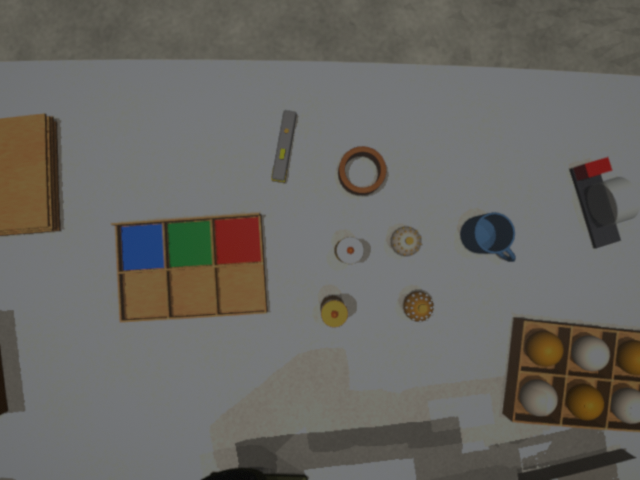

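View pics/scene0.png

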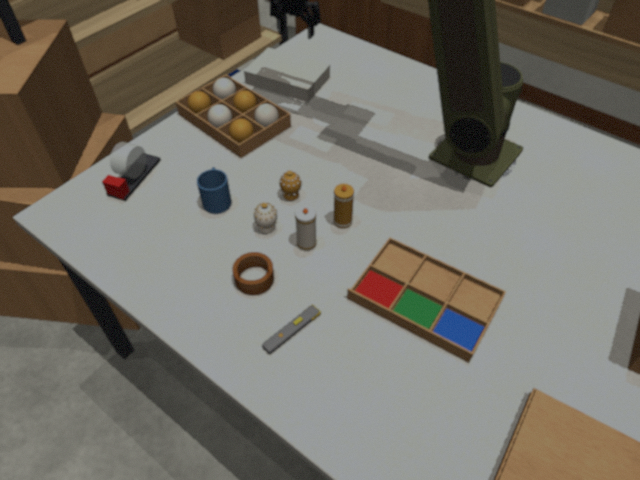

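Top view: the carton is at (115–268, 213–320), with the pads running blue, green, red from left to right. The flame tips are at about (350,251) for white and (335,313) for gold. The white bauble is near (406,240) and the gold one near (419,305). The scene view shows the same layout. I'll enlarge crops to read the points.

```bash
cat > h.py <<'E'
from bench import manip
import cv2,numpy as np
np.set_printoptions(precision=2,suppress=True)
def ray(info,uv):
    d=np.array([(uv[0]-info["cx"])/info["fx"],(uv[1]-info["cy"])/info["fy"]]);u=d.copy()
    for _ in range(20): u=d/(1+info["k1"]*(u@u))
    T=info["world_from_camera"];v=T[:3,:3]@np.r_[u,1];return T[:3,3],v/np.linalg.norm(v)
def onz(info,uv,z):
    o,v=ray(info,uv);return o+v*(z-o[2])/v[2]
def tri(obs):  # [(info,uv)] -> point, residual
    A=np.zeros((3,3));b=np.zeros(3);L=[]
    for i,uv in obs:
        o,v=ray(i,uv);P=np.eye(3)-np.outer(v,v);A+=P;b+=P@o;L.append((P,o))
    x=np.linalg.solve(A,b);return x,[float(np.linalg.norm(P@(x-o))) for P,o in L]
def proj(info,p):
    T=info["world_from_camera"];c=T[:3,:3].T@(np.asarray(p)-T[:3,3]);u=c[:2]/c[2];u=u*(1+info["k1"]*(u@u))
    return np.array([u[0]*info["fx"]+info["cx"],u[1]*info["fy"]+info["cy"]])
def pads(img):
    h=cv2.cvtColor(img,cv2.COLOR_RGB2HSV);out={}
    for n,lo,hi in [("red",(172,170,60),(180,255,255)),("red2",(0,200,60),(4,255,255)),("green",(50,150,40),(75,255,255)),("blue",(105,150,60),(122,255,255))]:
        m=cv2.inRange(h,lo,hi);k,l,st,c=cv2.connectedComponentsWithStats(m)
        if k>1:
            i=1+np.argmax(st[1:,4]);r=cv2.minAreaRect(np.argwhere(l==i)[:,::-1].astype(np.float32));out[n]=(c[i],st[i,4],r)
    return out
E
python3 - <<'E'
from h import *
I={n:cv2.imread(f"pics/{n}0.png") for n in("top","scene")}
a=cv2.resize(I["top"][220:335,310:445],None,fx=5,fy=5,interpolation=cv2.INTER_CUBIC);cv2.imwrite("pics/topc.png",cv2.convertScaleAbs(a,alpha=1.4))
a=cv2.resize(I["scene"][160:260,240:370],None,fx=6,fy=6,interpolation=cv2.INTER_CUBIC);cv2.imwrite("pics/scenec.png",cv2.convertScaleAbs(a,alpha=1.4))
for n in I:
    inf=manip.camera_info(n)
    for k,(c,ar,r) in pads(I[n][:,:,::-1].copy()).items(): print(n,k,c,ar,r,onz(inf,c,6))
E
```

```text
top red2 [597.94 166.71] 227 ((597.970703125, 166.88235473632812), (11.399173736572266, 21.3431339263916), 75.96376037597656) [ 764.02 -720.53    6.  ]
top green [189.12 243.67] 1631 ((189.1997528076172, 243.74571228027344), (41.389625549316406, 39.84927749633789), 86.72950744628906) [577.25 154.14   6.  ]
top blue [141.86 246.81] 1662 ((141.82308959960938, 246.8153839111328), (42.76738357543945, 39.494651794433594), 86.8201675415039) [568.16 254.42   6.  ]
scene red [121.  191.5] 8 ((120.50000762939453, 191.49998474121094), (4.242640495300293, 2.8284268379211426), 45.0) [ 740.02 -688.5     6.  ]
scene red2 [379.27 289.24] 292 ((378.11700439453125, 287.639892578125), (35.21884536743164, 24.04363441467285), 28.300756454467773) [575.12  54.37   6.  ]
scene green [417.57 308.28] 709 ((417.5346984863281, 308.3340759277344), (37.67889404296875, 23.007877349853516), 27.7585391998291) [565.32 152.91   6.  ]
scene blue [458.64 329.05] 1050 ((458.3000793457031, 328.9000244140625), (41.59086227416992, 25.491174697875977), 26.56505012512207) [556.18 253.24   6.  ]
```

View pics/topc.png

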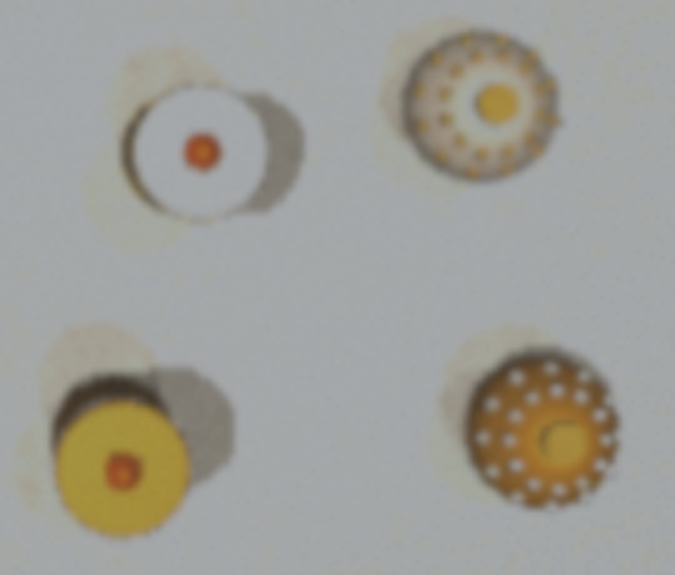

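View pics/scenec.png

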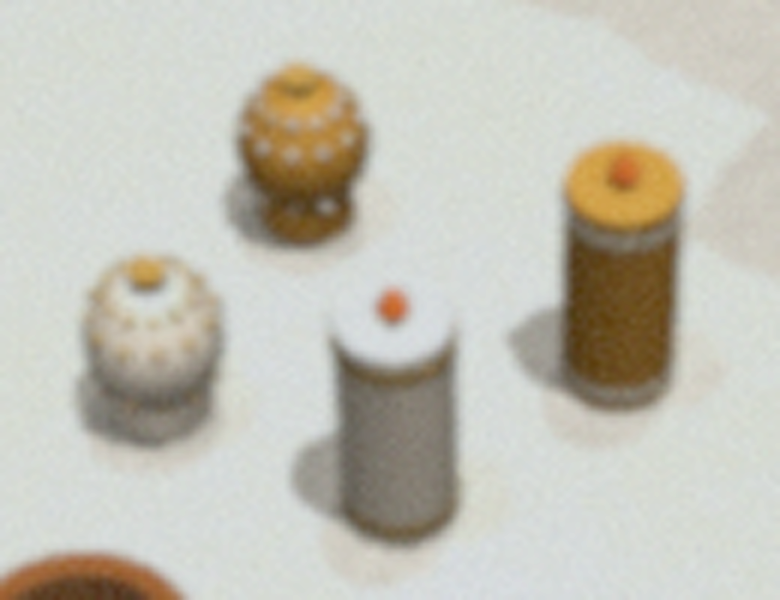

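Run:
```python
from h import *
t,s=manip.camera_info("top"),manip.camera_info("scene")
def T(x,y):return((x+.5)/5+309.5,(y+.5)/5+219.5)
def S(x,y):return((x+.5)/6+239.5,(y+.5)/6+159.5)
for n,a,b in [("wc disc",(201,152),(394,320)),("wc flame",(202,152),(393,305)),("gc disc",(122,470),(624,186)),("gc flame",(122,471),(625,172)),("wb cap",(497,104),(145,270)),("gb cap",(566,440),(297,76))]:
    print(n,*tri([(t,T(*a)),(s,S(*b))]))
print("wb body top z45",onz(t,T(481,106),45),"gb",onz(t,T(543,428),45))
A=cv2.imread("pics/top0.png")[205:330,108:275];B=cv2.imread("pics/scene0.png")[235:360,340:507]
a=np.hstack([cv2.resize(A,(400,300),interpolation=2),cv2.resize(B,(400,300),interpolation=2)])
a=np.vstack([cv2.resize(A,(800,599),interpolation=2)])
cv2.imwrite("pics/cart.png",cv2.convertScaleAbs(a,alpha=1.5))
cv2.imwrite("pics/cart2.png",cv2.convertScaleAbs(cv2.resize(B,(800,599),interpolation=2),alpha=1.3))
```

```text
wc disc [ 570.09 -171.58  114.69] [1.4940257788900313, 1.4940257788899212]
wc flame [ 570.14 -171.45  123.33] [1.2785819083125138, 1.2785819083124639]
gc disc [ 453.64 -145.34  113.65] [1.2954929617653157, 1.295492961765384]
gc flame [ 454.34 -144.83  122.39] [1.4683720270397602, 1.4683720270398892]
wb cap [ 591.39 -286.48   87.67] [0.9440039029979992, 0.9440039029981093]
gb cap [ 464.25 -313.88   87.56] [1.8713359000919139, 1.8713359000920655]
wb body top z45 [ 592.45 -289.84   45.  ] gb [ 464.96 -316.54   45.  ]
```

View pics/cart.png

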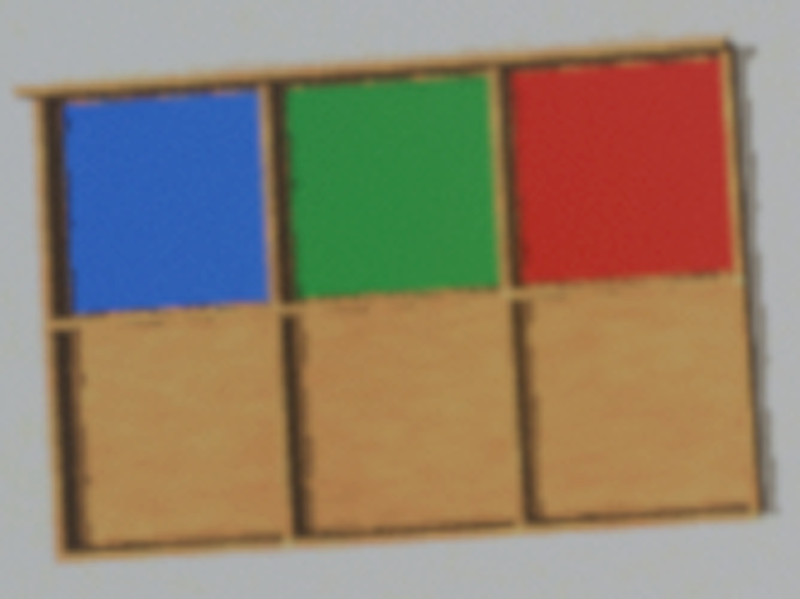

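View pics/cart2.png

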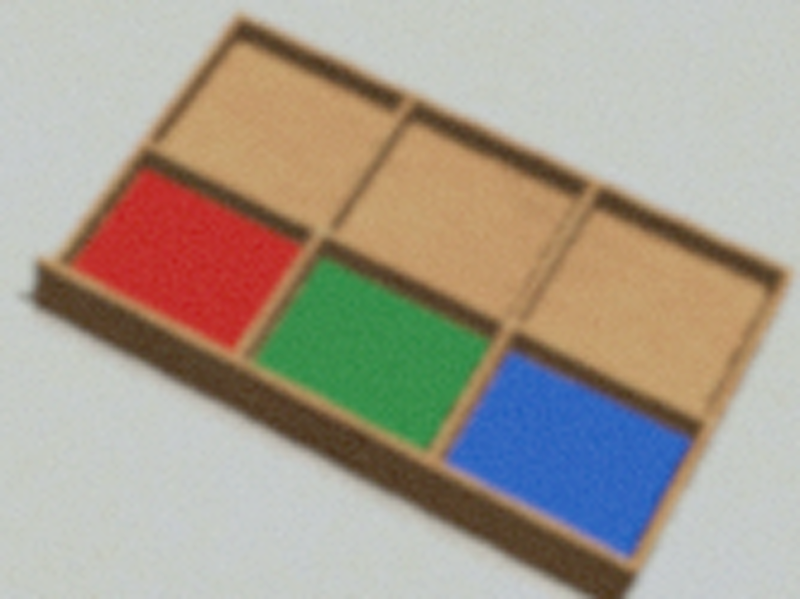

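Run:
```python
from h import *
from scipy.optimize import least_squares
t,s=manip.camera_info("top"),manip.camera_info("scene");k=167/800
P=[((0,-50,22),(513,292),(320,238)),((0,50,22),(281,309),(510,325)),((-100,-50,22),(522,524),(407,100)),((-100,50,22),(293,541),(593,187)),((0,-150,22),(742,277),(150,150)),((0,150,22),(50,324),(705,425)),((-102,-152,22),(762,514),(240,12)),((-102,152,22),(60,557),(793,273)),((102,-152,40),(728,40),(40,258)),((102,152,40),(15,90),(632,570))]
M=np.array([p[0] for p in P],float)
ut=np.array([(p[1][0]*k+108,p[1][1]*k+205) for p in P]);us=np.array([(p[2][0]*k+340,p[2][1]*k+235) for p in P])
for a,b,m in zip(ut,us,M): print(m,*tri([(t,a),(s,b)]))
def W(q):
    c,n=np.cos(q[2]),np.sin(q[2]);return np.c_[q[0]+c*M[:,0]-n*M[:,1],q[1]+n*M[:,0]+c*M[:,1],q[3]+M[:,2]]
def f(q,ws=(1,1)):
    w=W(q);return np.r_[ws[0]*(np.array([proj(t,p) for p in w])-ut).ravel(),ws[1]*(np.array([proj(s,p) for p in w])-us).ravel()]
for ws in((1,1),(1,0),(0,1)):
    r=least_squares(lambda q:f(q,ws),[520,150,0,0],loss="soft_l1");q=r.x
    print(ws,q,np.degrees(q[2]),"rms px",np.sqrt(np.mean(r.fun**2)))
    c,n=np.cos(q[2]),np.sin(q[2])
    for nm,x,y in [("red",50,-100),("green",50,0),("wb",-50,-100),("gb",-50,0)]: print(nm,q[0]+c*x-n*y,q[1]+n*x+c*y)
```

```text
[  0. -50.  22.] [530.99  98.36  12.98] [2.4812068717050724, 2.4812068717049716]
[ 0. 50. 22.] [521.28 197.85  16.93] [2.271231754931504, 2.271231754931521]
[-100.  -50.   22.] [433.25  89.26  17.78] [1.1585735929869982, 1.1585735929871648]
[-100.   50.   22.] [422.21 189.35  14.61] [1.5472895811456384, 1.5472895811456184]
[   0. -150.   22.] [538.91   0.92  13.75] [4.154402630906387, 4.154402630906274]
[  0. 150.  22.] [513.22 297.56  17.55] [0.19494372245145686, 0.19494372245171995]
[-102. -152.   22.] [438.9  -11.38  19.17] [3.6914246269045567, 3.6914246269045896]
[-102.  152.   22.] [412.15 290.55  18.11] [1.8191984474277856, 1.81919844742776]
[ 102. -152.   40.] [639.3    6.33  37.21] [3.32429731881929, 3.3242973188191813]
[102. 152.  40.] [613.06 308.44  37.87] [0.3000776875999076, 0.3000776875997836]
(1, 1) [526.58 148.19   0.09  -5.32] 5.28841697825338 rms px 0.9549755578976608
red 585.5828531380835 53.22600844693967
green 576.365924338428 152.80034361169024
wb 486.00851797333286 44.00907964728425
gb 476.79158917367744 143.58341481203482
(1, 0) [527.67 146.76   0.09  -4.42] 5.334521311724251 rms px 0.3487082004871554
red 586.745676311219 51.844762615684814
green 577.4486257830823 151.41164893577255
wb 487.1787899911313 42.54771208754816
gb 477.88173946299463 142.1145984076359
(0, 1) [515.71 146.97   0.09 -17.55] 4.9724005941656735 rms px 0.3970247115457575
red 574.1872175979257 51.67604927193412
green 565.5196310812207 151.29970581984162
wb 474.56356105001817 43.00846275522912
gb 465.89597453331317 142.63211930313662
```

```bash
cat >> h.py <<'E'
from scipy.spatial.transform import Rotation as Ro
PSI=np.radians(5.3)
RT=np.array([[0,np.cos(PSI),np.sin(PSI)],[0,np.sin(PSI),-np.cos(PSI)],[-1,0,0]])
def go(*tgts):
    s=manip.observe();R=s["tool_rot"];print("t",s["time_s"],"tcp",s["tcp_pos"],"w",s["width"],"F",s["contact_force"])
    for g in tgts: print(g,"-> cm",R.T@(np.array(g)-s["tcp_pos"])/10)
    print("turn deg",np.degrees(Ro.from_matrix(R.T@RT).as_rotvec()))
E
python3 -c "
from h import *
go((570,-171.5,230),(460,-230,230))"
```

```text
t 0.1 tcp [ 138.12 -557.52  230.46] w 85.25235135542806 F [1.01 0.14 0.19]
(570, -171.5, 230) -> cm [  0.11  51.2  -27.09]
(460, -230, 230) -> cm [  0.1   39.12 -24.05]
turn deg [ 8.61 -0.11 -0.  ]
```

Call:
send_rows(commands=[[100,0,2,-1.2,2,0,0],[100,0,5,-3,6,0,0],[100,0,8.5,-5,8.6,-0.1,0],[100,0,12,-7,8.6,-0.1,0],[100,0,15.5,-9.2,8.6,-0.1,0],[100,0,19,-11.2,8.6,-0.1,0],[100,0,22.5,-13,8.6,-0.1,0],[100,0,25.5,-14.5,8.6,-0.1,0],[100,0,27.5,-15.5,8.6,-0.1,0],[100,0,28,-16,8.6,-0.1,0]], force=50)

```text
time_s: 0.93
tcp_pos: [373.8, -333.1, 231.0]
tool_rot: [[0.001, 0.995, 0.096], [-0.0, 0.096, -0.995], [-1.0, 0.001, 0.001]]
contact_force: [-0.2, 0.3, -0.3]
width: 85.7
```

```bash
python3 -c "
from h import *
go((540,-190,230),(570,-171.5,230))"
```

```text
t 0.9333 tcp [ 373.85 -333.08  231.03] w 85.68918802698433 F [-0.18  0.32 -0.33]
(540, -190, 230) -> cm [  0.12  17.91 -12.65]
(570, -171.5, 230) -> cm [  0.12  21.08 -14.2 ]
turn deg [ 0.21  0.03 -0.06]
```

```bash
cat >> h.py <<'E'
import pickle
def snap(n):
    i=manip.camera_info("wrist");im=manip.read_camera("wrist");cv2.imwrite(f"pics/{n}.png",im[:,:,::-1]);pickle.dump(i,open(f"pics/{n}.pkl","wb"));return i,im
def info(n): return pickle.load(open(f"pics/{n}.pkl","rb"))
E
python3 -c "
from h import *
snap('w1')"
```

Call:
send_rows(commands=[[100,0,1.5,-1,0.2,0,0],[100,0,4.5,-3,0.2,0,0],[100,0,7.5,-5,0.2,0,0],[100,0,10.5,-7,0.2,0,0],[100,0,13.5,-9,0.2,0,0],[100,0,16.5,-11,0.2,0,0],[100,0,19.2,-13,0.2,0,0],[100,0,20.5,-13.8,0.2,0,0],[100,0,21,-14.2,0.2,0,0],[100,0,21,-14.2,0.2,0,0]])

```text
time_s: 1.82
tcp_pos: [567.5, -175.0, 230.5]
tool_rot: [[-0.001, 0.996, 0.09], [-0.002, 0.09, -0.996], [-1.0, -0.001, 0.002]]
contact_force: [0.5, -0.1, -0.9]
width: 85.7
```

```bash
python3 -c "
from h import *
snap('w2');go((570,-171.5,230),(570,-171.5,70))
a=cv2.imread('pics/w1.png');b=cv2.imread('pics/w2.png')
c=np.vstack([np.hstack([a,b])]);cv2.imwrite('pics/w12.png',cv2.convertScaleAbs(cv2.resize(c,(800,300),interpolation=3),alpha=1.3))
t=manip.camera_info('top')
for n,p in dict(wc=(570,-171.5,123),gc=(454,-145,122),wb=(591.5,-287,84),gb=(464.5,-314,84),red=(585.5,53,6),green=(576,153,6)).items(): print(n,proj(info('w1'),p),proj(info('w2'),p))
"
```

```text
t 1.8667 tcp [ 566.53 -175.64  230.63] w 85.41946690780783 F [-0.2   0.08  0.16]
(570, -171.5, 230) -> cm [ 0.06  0.38 -0.38]
(570, -171.5, 70) -> cm [16.06  0.41 -0.42]
turn deg [-0.19  0.13  0.1 ]
wc [ 82.49 -91.27] [309.7 234.4]
gc [47.29 98.51] [264.69 368.41]
wb [278.06 -89.18] [455.27 207.79]
gb [300.81 104.64] [454.95 345.76]
red [-54.97 -36.74] [ 91.14 167.96]
green [-116.3   -12.91] [  2.53 170.82]
```

View pics/w12.png

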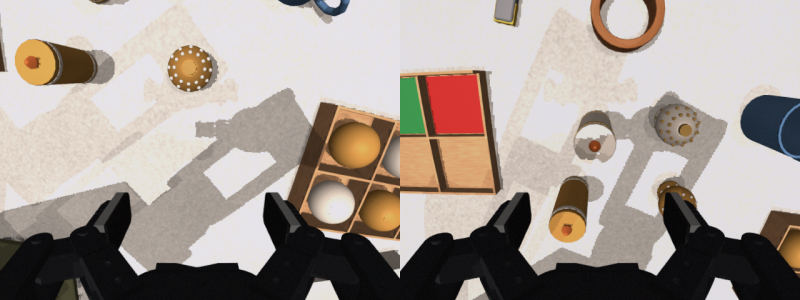

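The wrist view agrees with the estimates: white flame at (312,234) against a predicted (310,234), red pad centre at (91,167) against (91,168), and white cap at (456,208) against (455,208). Going down on the white candle.

Call:
send_rows(commands=[[100,1,0.2,-0.2,0,0,0],[100,3,0.4,-0.3,0,0,0],[100,5,0.4,-0.3,0,0,0],[100,5.5,0.4,-0.3,0,0,0],[100,5.5,0.4,-0.3,0,0,0]])

```text
time_s: 2.28
tcp_pos: [568.5, -171.9, 173.9]
tool_rot: [[-0.005, 0.996, 0.087], [-0.0, 0.087, -0.996], [-1.0, -0.005, -0.0]]
contact_force: [-0.5, -0.5, 0.3]
width: 85.4
```

```bash
python3 -c "
from h import *
go((570,-172,68))"
```

```text
t 2.2833 tcp [ 568.47 -171.93  173.86] w 85.43151975865301 F [-0.49 -0.55  0.31]
(570, -172, 68) -> cm [10.58  0.2   0.02]
turn deg [-0.29 -0.01  0.28]
```

Call:
send_rows(commands=[[100,1,0.1,0,0,0,0.2],[100,3,0.2,0,0,0,0.2],[100,5,0.2,0,0,0,0.2],[100,7,0.2,0,0,0,0.2],[100,9,0.2,0,0,0,0.2],[100,10.2,0.2,0,0,0,0.2],[100,10.6,0.2,0,0,0,0.2],[100,10.6,0.2,0,0,0,0.2]])

```text
time_s: 2.95
tcp_pos: [572.7, -171.9, 69.8]
tool_rot: [[0.003, 0.996, 0.088], [-0.001, 0.088, -0.996], [-1.0, 0.003, 0.001]]
contact_force: [-0.0, 0.3, 0.9]
width: 85.4
```

Call:
send_rows(commands=[[45,0,0,0,0,0,0],[30,0,0,0,0,0,0],[20,0,0,0,0,0,0],[20,0,0,0,0,0,0],[20,0,0,0,0,0,0],[20,0,0,0,0,0,0],[20,0,0,0,0,0,0],[20,0,0,0,0,0,0]], force=40)

```text
time_s: 3.62
tcp_pos: [574.5, -172.0, 71.7]
tool_rot: [[0.007, 0.996, 0.089], [-0.003, 0.089, -0.996], [-1.0, 0.006, 0.003]]
contact_force: [-0.1, -0.8, 6.2]
width: 48.8
```

```bash
python3 -c "
from h import *
go((570,-172,68),(576,153,150))"
```

```text
t 3.6167 tcp [ 574.47 -171.95   71.67] w 48.847813215859254 F [-0.07 -0.83  6.17]
(570, -172, 68) -> cm [ 0.36 -0.45 -0.04]
(576, 153, 150) -> cm [ -7.92   3.1  -32.33]
turn deg [-0.18  0.19 -0.37]
```

Call:
send_rows(commands=[[20,-0.5,0,0,0,0,0],[20,-2,0,0,0,0,0],[20,-4,0,0,0,0,0],[20,-6,0,0,0,0,0],[20,-7.5,0,0,0,0,0],[20,-8,0,0,0,0,-0.3],[20,-8,0,0,0,0,-0.3]])

```text
time_s: 4.2
tcp_pos: [573.8, -171.6, 151.5]
tool_rot: [[0.001, 0.996, 0.089], [-0.003, 0.089, -0.996], [-1.0, 0.001, 0.003]]
contact_force: [0.2, 0.1, -1.7]
width: 48.9
```

Call:
send_rows(commands=[[20,0,0,-1,0,0,0],[20,0,0.3,-3,0,0,0],[20,0,0.6,-6,0,0,0],[20,0,0.9,-9,0,0,0],[20,0,1.2,-12,0,0,0],[20,0,1.5,-15,0,0,0],[20,0,1.8,-18,0,0,0],[20,0,2.1,-21,0,0,0],[20,0,2.4,-23,0,0,0],[20,0,2.4,-24,0,0,0]])

```text
time_s: 5.03
tcp_pos: [573.9, 73.3, 147.9]
tool_rot: [[-0.005, 0.996, 0.092], [-0.001, 0.092, -0.996], [-1.0, -0.005, 0.0]]
contact_force: [0.2, 0.1, -0.8]
width: 48.9
```

```bash
python3 -c "
from h import *
go((577,153,150))"
```

```text
t 5.0333 tcp [573.9   73.27 147.89] w 48.89202021188795 F [ 0.18  0.13 -0.79]
(577, 153, 150) -> cm [-0.22  1.04 -7.91]
turn deg [-0.04  0.01  0.27]
```

Call:
send_rows(commands=[[20,0,0.2,-1.5,0,0,0.2],[20,0,0.4,-3.5,0,0,0.2],[20,0,0.7,-5.5,0,0,0.2],[20,0,1,-7.2,0,0,0.2],[20,0,1,-7.9,0,0,0.2],[20,0,1,-7.9,0,0,0.2],[20,0,1,-7.9,0,0,0.2]])

```text
time_s: 5.62
tcp_pos: [577.5, 148.9, 148.7]
tool_rot: [[0.0, 0.996, 0.09], [-0.003, 0.09, -0.996], [-1.0, -0.0, 0.003]]
contact_force: [-0.1, 0.2, -1.9]
width: 48.8
```

```bash
python3 -c "
from h import *
i,im=snap('w3');go((577,153,150),(577,153,78))
s=manip.camera_info('scene');sc=manip.read_camera('scene')[:,:,::-1]
cv2.imwrite('pics/m3.png',np.hstack([cv2.resize(im[80:480,120:520,::-1],(400,400)),cv2.convertScaleAbs(cv2.resize(sc[180:330,340:490],(400,400)),alpha=1.3)]))
T=manip.observe()['tcp_pos']
for dx in(-4,0,4):
  c=T+[dx,0,-72]
  for z in (0,115): print(dx,z,proj(i,c+[0,0,z]),proj(s,c+[0,0,z]))
"
```

```text
t 5.6667 tcp [577.73 148.48 148.85] w 48.73699947364861 F [-1.3   0.39 -2.78]
(577, 153, 150) -> cm [-0.12 -0.03 -0.46]
(577, 153, 78) -> cm [ 7.08 -0.03 -0.48]
turn deg [-0.19  0.16 -0.02]
-4 0 [314.61 261.02] [418.03 291.8 ]
-4 115 [315.07 384.28] [425.76 258.88]
0 0 [315.19 254.94] [417.06 293.  ]
0 115 [316.19 374.16] [424.71 260.11]
4 0 [315.79 248.8 ] [416.08 294.2 ]
4 115 [317.35 363.79] [423.67 261.35]
```

View pics/m3.png

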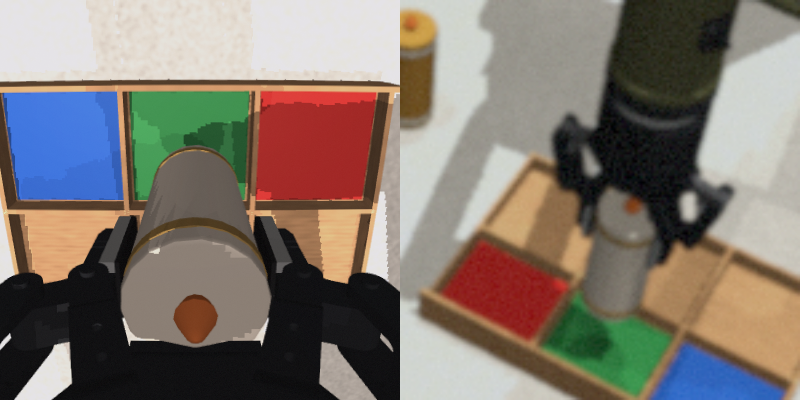

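```bash
python3 -c "
from h import *
i=info('w3');T=np.array([577.7,148.5,148.85]);f=np.array([np.cos(PSI),np.sin(PSI),0])
for dx in(-6,-3,0,3):
  c=T+f*dx+[0,0,-72]
  print(dx,'far bottom',proj(i,c+25*f),'far top',proj(i,c+25*f+[0,0,115]),'tip',proj(i,c+[0,0,130]))
# back crossings at z22: B/G, G/R ; row divider
for n,uv,z in [('mid BG',(130,211),22),('mid GR',(256,211),22),('mid RR',(371,211),22)]: print(n,onz(i,(uv[0]+120,uv[1]+80),z))
for n,uv in [('g far L',(131,92)),('g far R',(250,92)),('r far R',(377,93)),('r near R',(366,199)),('r near L',(257,201)),('b far L',(2,92)),('b near L',(15,201))]: print(n,onz(i,(uv[0]+120,uv[1]+80),6))
"
```

```text
-6 far bottom [314.74 225.3 ] far top [315.35 322.55] tip [315.63 423.65]
-3 far bottom [314.73 220.45] far top [315.34 313.81] tip [315.61 415.62]
0 far bottom [314.72 215.56] far top [315.32 304.91] tip [315.6 407.4]
3 far bottom [314.71 210.63] far top [315.31 295.84] tip [315.59 399.  ]
mid BG [523.31 195.5   22.  ]
mid GR [532.36  95.08  22.  ]
mid RR [540.14   0.83  22.  ]
g far L [615.56 200.96   6.  ]
g far R [623.79 110.03   6.  ]
r far R [633.03  10.39   6.  ]
r near R [544.08  -1.19   6.  ]
r near L [534.37  91.96   6.  ]
b far L [607.42 302.29   6.  ]
b near L [515.31 296.77   6.  ]
```

Call:
send_rows(commands=[[20,0.5,0.1,-0.1,0,0,0],[20,2,0.2,-0.2,0,0,0],[20,3.5,0.2,-0.3,0,0,0],[20,5,0.2,-0.3,0,0,0],[20,5.5,0.2,-0.3,0,0,0],[20,5.5,0.2,-0.3,0,0,0],[20,5.5,0.2,-0.3,0,0,0]])

```text
time_s: 6.3
tcp_pos: [580.3, 152.0, 94.4]
tool_rot: [[0.002, 0.996, 0.088], [-0.002, 0.088, -0.996], [-1.0, 0.001, 0.002]]
contact_force: [-0.0, 0.5, -2.1]
width: 48.7
```

```bash
python3 -c "
from h import *
go((580,151,78))"
```

```text
t 6.3 tcp [580.3  151.95  94.37] w 48.74774906082425 F [-0.05  0.52 -2.15]
(580, 151, 78) -> cm [ 1.64 -0.04  0.09]
turn deg [-0.23  0.11 -0.08]
```

Slow lowering until contact.

Call:
send_rows(commands=[[20,0.3,0,0.05,0,0,0],[20,0.6,0,0.1,0,0,0],[20,0.9,0,0.1,0,0,0],[20,1.2,0,0.1,0,0,0],[20,1.4,0,0.1,0,0,0],[20,1.6,0,0.1,0,0,0],[20,1.75,0,0.1,0,0,0],[20,1.75,0,0.1,0,0,0]])

```text
time_s: 6.97
tcp_pos: [580.3, 151.5, 77.7]
tool_rot: [[0.002, 0.996, 0.089], [-0.002, 0.089, -0.996], [-1.0, 0.002, 0.002]]
contact_force: [-1.4, -0.5, 5.0]
width: 48.7
```

Call:
send_rows(commands=[[58,0,0,0,0,0,0],[62,0,0,0,0,0,0],[70,0,0,0,0,0,0],[85,0,0,0,0,0,0],[95,0,0,0,0,0,0],[95,0,0,0,0,0,0]])

```text
time_s: 7.47
tcp_pos: [580.4, 151.5, 76.9]
tool_rot: [[0.002, 0.996, 0.089], [-0.002, 0.089, -0.996], [-1.0, 0.002, 0.002]]
contact_force: [-0.5, 0.7, 0.5]
width: 81.1
```

Call:
send_rows(commands=[[95,-0.5,0,0,0,0,0],[95,-2,0,0,0,0,0],[95,-4,0,0,0,0,0],[95,-6.5,0,0,0,0,0],[95,-9,0,0,0,0,0],[95,-11.5,0,0,0,0,0],[95,-13.5,0,0,0,0,0],[95,-14.2,0,0,0,0,0],[95,-14.5,0,0,0,0,0]])

```text
time_s: 8.22
tcp_pos: [581.0, 151.9, 224.0]
tool_rot: [[0.006, 0.996, 0.089], [-0.001, 0.089, -0.996], [-1.0, 0.006, 0.001]]
contact_force: [-0.3, 0.3, -0.4]
width: 81.2
```

```bash
python3 -c "
from h import *
i,im=snap('w4');go((454,-145,222))
s=manip.camera_info('scene');sc=manip.read_camera('scene')[:,:,::-1];cv2.imwrite('pics/s4.png',sc)
cv2.imwrite('pics/m4.png',np.hstack([cv2.resize(im[:400,120:520,::-1],(400,400)),cv2.convertScaleAbs(cv2.resize(sc[180:330,340:490],(400,400)),alpha=1.3)]))
for dx in(-4,0,4):
  c=np.array([576.5+dx,151,6])
  for z in (115,130): print(dx,z,proj(i,c+[0,0,z]),proj(s,c+[0,0,z]))
"
```

```text
t 8.2667 tcp [580.48 151.8  223.15] w 80.83665430696827 F [ 0.69  0.54 -0.95]
(454, -145, 222) -> cm [  0.1  -15.24  28.43]
turn deg [-0.19  0.09 -0.23]
-4 115 [314.59 252.78] [422.31 280.04]
-4 130 [314.59 260.08] [423.32 275.79]
0 115 [315.1 247.4] [421.31 281.25]
0 130 [315.13 254.41] [422.32 277.01]
4 115 [315.62 241.96] [420.31 282.47]
4 130 [315.68 248.69] [421.31 278.23]
```

View pics/m4.png

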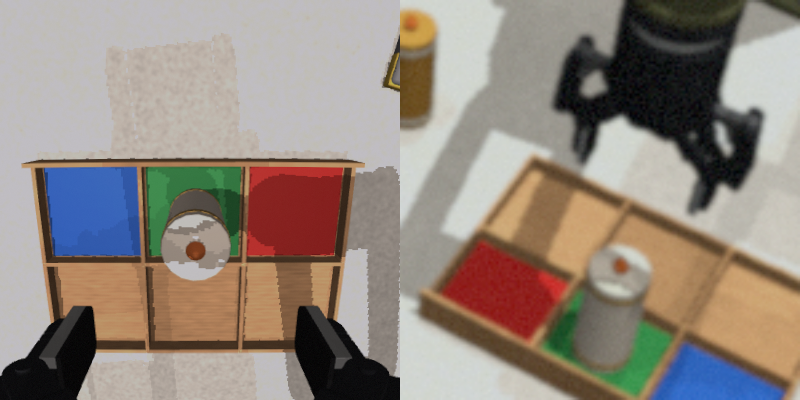

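```bash
python3 -c "
from h import *
i=info('w4')
print('candle',onz(i,(315.5,247),121))
for n,uv in [('BG',(145,263)),('GR',(243,263)),('Rend',(341,263)),('fBG',(149.5,350)),('fGR',(240.5,350))]: print(n,onz(i,(uv[0]+120,uv[1]),22))
go((480,-90,222),(454,-145,222))
"
```

```text
candle [576.82 150.75 121.  ]
BG [523.67 196.21  22.  ]
GR [532.42  99.01  22.  ]
Rend [541.06   0.1   22.  ]
fBG [423.63 186.64  22.  ]
fGR [432.43  88.51  22.  ]
t 8.3167 tcp [579.83 151.67 221.82] w 81.517689535911 F [ 0.48 -0.27 -0.33]
(480, -90, 222) -> cm [ -0.   -12.1   23.18]
(454, -145, 222) -> cm [  0.   -15.18  28.43]
turn deg [-0.19  0.1  -0.11]
```

Call:
send_rows(commands=[[95,0,-0.5,1,0,0,0],[95,0,-2,3.5,0,0,0],[95,0,-4,7,0,0,0],[95,0,-6,11,0,0,0],[95,0,-8,15,0,0,0],[95,0,-10,19,0,0,0],[95,0,-12,23,0,0,0],[95,0,-14,26.3,0,0,0],[95,0,-15,28,0,0,0],[95,0,-15.2,28.4,0,0,0]])

```text
time_s: 9.15
tcp_pos: [450.0, -148.4, 220.5]
tool_rot: [[-0.003, 0.996, 0.085], [-0.002, 0.085, -0.996], [-1.0, -0.003, 0.002]]
contact_force: [-1.2, 0.0, 0.3]
width: 80.9
```

Call:
send_rows(commands=[[95,0.5,0,0,0,0,0],[95,2,0,0,0,0,0],[95,4,0,0,0,0,0],[95,5,0,0,0,0,0],[95,5,0,0,0,0,0]])

```text
time_s: 9.57
tcp_pos: [451.8, -142.6, 168.8]
tool_rot: [[-0.005, 0.996, 0.09], [0.002, 0.09, -0.996], [-1.0, -0.004, -0.002]]
contact_force: [0.4, 1.5, 1.0]
width: 80.4
```

```bash
python3 -c "
from h import *
go((454.5,-145.5,70))
i=info('w2');print(onz(i,(267,366),122),onz(i,(312,233.6),122))
"
```

```text
t 9.5667 tcp [ 451.79 -142.6   168.8 ] w 80.37433882498473 F [0.38 1.54 0.95]
(454.5, -145.5, 70) -> cm [9.88 0.29 0.34]
turn deg [-0.13 -0.13  0.25]
[ 456.51 -146.76  122.  ] [ 570.44 -173.08  122.  ]
```

Call:
send_rows(commands=[[95,1,0.1,0.1,0,0,0.2],[95,3,0.2,0.2,0,0,0.2],[95,5,0.2,0.2,0,0,0.2],[95,7,0.2,0.2,0,0,0.2],[95,8.8,0.2,0.2,0,0,0.2],[95,9.6,0.2,0.2,0,0,0.2],[95,9.8,0.2,0.2,0,0,0.2],[95,9.8,0.2,0.2,0,0,0.2]])

```text
time_s: 10.23
tcp_pos: [456.5, -146.2, 73.9]
tool_rot: [[0.005, 0.996, 0.09], [-0.001, 0.09, -0.996], [-1.0, 0.004, 0.001]]
contact_force: [-0.2, 0.6, 0.4]
width: 80.9
```

Call:
send_rows(commands=[[45,0,0,0,0,0,0],[30,0,0,0,0,0,0],[20,0,0,0,0,0,0],[20,0,0,0,0,0,0],[20,0,0,0,0,0,0],[20,0,0,0,0,0,0],[20,0,0,0,0,0,0]])

```text
time_s: 10.82
tcp_pos: [457.3, -146.8, 75.3]
tool_rot: [[0.008, 0.996, 0.089], [-0.002, 0.089, -0.996], [-1.0, 0.008, 0.002]]
contact_force: [1.5, 2.4, 5.4]
width: 48.9
```

```bash
python3 -c "
from h import *
go((589,52.5,150))
"
```

```text
t 10.8167 tcp [ 457.29 -146.81   75.33] w 48.859841086357655 F [1.46 2.36 5.44]
(589, 52.5, 150) -> cm [ -7.4   14.94 -18.67]
turn deg [-0.21  0.13 -0.44]
```

Call:
send_rows(commands=[[20,-0.5,0,0,0,0,0],[20,-2,0,0,0,0,0],[20,-4,0,0,0,0,0],[20,-6,0,0,0,0,0],[20,-7.2,0,0,0,0,-0.4],[20,-7.5,0,0,0,0,-0.4],[20,-7.5,0,0,0,0,-0.4]])

```text
time_s: 11.4
tcp_pos: [456.6, -147.0, 150.1]
tool_rot: [[0.001, 0.996, 0.089], [-0.003, 0.089, -0.996], [-1.0, 0.0, 0.003]]
contact_force: [0.1, -0.3, -2.1]
width: 48.6
```

Call:
send_rows(commands=[[20,0,0.7,-0.8,0,0,0],[20,0,2.2,-2.6,0,0,0],[20,0,4,-5,0,0,0],[20,0,6,-7.5,0,0,0],[20,0,8,-10,0,0,0],[20,0,10,-12.5,0,0,0],[20,0,12,-15,0,0,0],[20,0,14,-17.2,0,0,0],[20,0,14.7,-18.4,0,0,0],[20,0,14.9,-18.7,0,0,0]])

```text
time_s: 12.23
tcp_pos: [588.3, 55.9, 146.9]
tool_rot: [[-0.003, 0.996, 0.092], [-0.001, 0.092, -0.996], [-1.0, -0.003, 0.001]]
contact_force: [-0.2, -0.8, -2.1]
width: 49.1
```

```bash
python3 -c "
from h import *
go((589,52.5,95))
"
```

```text
t 12.2333 tcp [588.31  55.92 146.93] w 49.050429565297705 F [-0.2  -0.78 -2.13]
(589, 52.5, 95) -> cm [5.19 0.05 0.34]
turn deg [-0.03  0.04  0.19]
```

Call:
send_rows(commands=[[20,0.5,0,0.1,0,0,0],[20,2,0,0.2,0,0,0],[20,3.5,0,0.2,0,0,0],[20,4.8,0,0.2,0,0,0],[20,5.2,0,0.2,0,0,0],[20,5.2,0,0.2,0,0,0],[20,5.2,0,0.2,0,0,0]])

```text
time_s: 12.82
tcp_pos: [587.1, 49.8, 96.4]
tool_rot: [[-0.003, 0.996, 0.088], [-0.002, 0.088, -0.996], [-1.0, -0.003, 0.002]]
contact_force: [-0.0, -1.1, -1.7]
width: 48.5
```

```bash
python3 -c "
from h import *
go((589,52.5,80.5))
"
```

```text
t 12.8167 tcp [587.13  49.81  96.41] w 48.5405697042555 F [-0.04 -1.14 -1.72]
(589, 52.5, 80.5) -> cm [ 1.59  0.21 -0.25]
turn deg [-0.25  0.11  0.17]
```

Call:
send_rows(commands=[[20,0.3,0.1,-0.1,0,0,0],[20,0.6,0.2,-0.2,0,0,0],[20,0.9,0.2,-0.2,0,0,0],[20,1.2,0.2,-0.2,0,0,0],[20,1.4,0.2,-0.2,0,0,0],[20,1.6,0.2,-0.2,0,0,0],[20,1.7,0.2,-0.2,0,0,0],[20,1.7,0.2,-0.2,0,0,0]])

```text
time_s: 13.48
tcp_pos: [589.8, 53.1, 81.4]
tool_rot: [[-0.0, 0.996, 0.089], [-0.002, 0.089, -0.996], [-1.0, -0.001, 0.002]]
contact_force: [-2.7, 0.6, 9.7]
width: 49.0
```

Contact made. Releasing and retreating upwards.

Call:
send_rows(commands=[[58,0,0,0,0,0,0],[62,0,0,0,0,0,0],[70,0,0,0,0,0,0],[85,0,0,0,0,0,0],[90,0,0,0,0,0,0],[90,0,0,0,0,0,0]])

```text
time_s: 13.98
tcp_pos: [589.6, 52.9, 79.4]
tool_rot: [[-0.002, 0.996, 0.089], [-0.002, 0.089, -0.996], [-1.0, -0.002, 0.002]]
contact_force: [0.7, -0.4, -0.3]
width: 77.1
```

Call:
send_rows(commands=[[90,-0.5,0,0,0,0,0],[90,-2,0,0,0,0,0],[90,-4,0,0,0,0,0],[90,-6.5,0,0,0,0,0],[90,-9,0,0,0,0,0],[90,-11.5,0,0,0,0,0],[90,-13.5,0,0,0,0,0],[90,-14,0,0,0,0,0],[90,-14,0,0,0,0,0]])

```text
time_s: 14.73
tcp_pos: [591.1, 53.2, 221.7]
tool_rot: [[0.003, 0.996, 0.089], [-0.002, 0.089, -0.996], [-1.0, 0.003, 0.002]]
contact_force: [0.1, 0.7, -0.3]
width: 76.9
```

```bash
python3 -c "
from h import *
i,im=snap('w5');go((464.5,-315,222))
cv2.imwrite('pics/m5.png',im[:400,:,::-1])
for n,p in dict(gc=(586.5,52.5,121),wc=(577,152,121)).items(): print(n,proj(i,p))
"
```

```text
t 14.7833 tcp [589.97  53.15 219.92] w 77.05882819164997 F [-0.19  0.19 -0.01]
(464.5, -315, 222) -> cm [ -0.13 -15.78  35.55]
turn deg [-0.19  0.11  0.03]
gc [314.7  248.12]
wc [172.39 248.82]
```

View pics/m5.png

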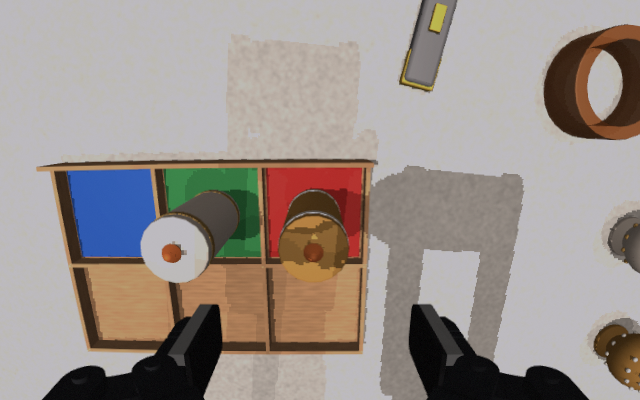

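Call:
send_rows(commands=[[100,0,-0.6,1.4,0,0,0],[100,0,-2,4.7,0,0,0],[100,0,-3.8,8.6,0,0,0],[100,0,-5.6,12.6,0,0,0],[100,0,-7.4,16.6,0,0,0],[100,0,-9.2,20.6,0,0,0],[100,0,-11,24.6,0,0,0],[100,0,-12.6,28.3,0,0,0],[100,0,-13.6,30.8,0,0,0],[100,0,-14,32,0,0,0]])

```text
time_s: 15.62
tcp_pos: [475.5, -282.5, 218.4]
tool_rot: [[-0.006, 0.996, 0.085], [-0.002, 0.085, -0.996], [-1.0, -0.006, 0.002]]
contact_force: [0.2, 0.3, -0.0]
width: 85.5
```

```bash
python3 -c "
from h import *
i,im=snap('w6');go((464.5,-315,130),(464.5,-315,34))
cv2.imwrite('pics/m6.png',im[:400,:,::-1])
for n,p in dict(gb=(464.5,-315,84),wb=(591.5,-288,84)).items(): print(n,proj(i,p))
"
```

```text
t 15.6667 tcp [ 476.02 -282.86  218.39] w 85.60149880178082 F [ 0.49 -1.02  0.12]
(464.5, -315, 130) -> cm [ 8.85 -1.37  3.08]
(464.5, -315, 34) -> cm [18.45 -1.32  3.06]
turn deg [-0.46  0.13  0.31]
gb [354.26 244.21]
wb [336.59  67.68]
```

View pics/m6.png

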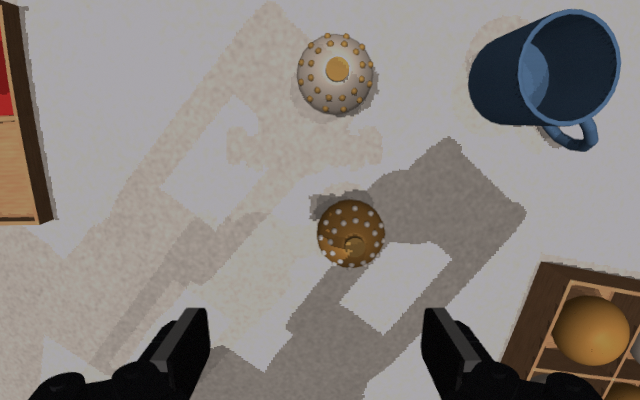

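Gold cap is at (354,243) against a predicted (354,244), and white cap at (337,69) against (337,68). Both baubles are confirmed.

Call:
send_rows(commands=[[100,1,-0.4,0.8,0,0,0],[100,3,-0.9,2,0,0,0],[100,5.5,-1.3,2.9,0,0,0],[100,7.5,-1.3,3.1,0,0,0],[100,8.3,-1.3,3.1,0,0,0.3],[100,8.5,-1.3,3.1,0,0,0.3],[100,8.5,-1.3,3.1,0,0,0.3]])

```text
time_s: 16.25
tcp_pos: [468.1, -308.8, 134.3]
tool_rot: [[0.002, 0.996, 0.09], [0.001, 0.09, -0.996], [-1.0, 0.002, -0.0]]
contact_force: [0.3, 1.4, 0.7]
width: 85.5
```

```bash
python3 -c "
from h import *
go((465,-315,23))
"
```

```text
t 16.25 tcp [ 468.1  -308.8   134.35] w 85.53049232564848 F [0.32 1.4  0.73]
(465, -315, 23) -> cm [11.13 -0.38  0.6 ]
turn deg [-0.13 -0.03 -0.1 ]
```

Call:
send_rows(commands=[[100,1,-0.2,0.3,0,0,0],[100,2.5,-0.3,0.5,0,0,0],[100,3,-0.3,0.5,0,0,0],[100,3,-0.3,0.5,0,0,0],[100,3,-0.3,0.5,0,0,0]])

```text
time_s: 16.67
tcp_pos: [466.4, -315.4, 105.8]
tool_rot: [[0.004, 0.996, 0.089], [-0.001, 0.089, -0.996], [-1.0, 0.004, 0.002]]
contact_force: [-0.5, -1.1, 0.7]
width: 85.1
```

```bash
python3 -c "
from h import *
go((465,-315,23))
"
```

```text
t 16.6667 tcp [ 466.4  -315.42  105.76] w 85.13432816742247 F [-0.53 -1.12  0.66]
(465, -315, 23) -> cm [ 8.28 -0.17 -0.07]
turn deg [-0.18  0.11 -0.22]
```

Call:
send_rows(commands=[[100,1,-0.1,0,0,0,0],[100,2.5,-0.1,0,0,0,0],[100,4,-0.1,0,0,0,0],[100,5.5,-0.1,0,0,0,0],[100,7,-0.1,0,0,0,0],[100,7.9,-0.1,0,0,0,0],[100,8.3,-0.1,0,0,0,0],[100,8.3,-0.1,0,0,0,0]])

```text
time_s: 17.33
tcp_pos: [465.1, -315.4, 21.7]
tool_rot: [[0.003, 0.996, 0.089], [-0.0, 0.089, -0.996], [-1.0, 0.003, 0.001]]
contact_force: [0.1, -0.9, 0.6]
width: 85.3
```

Call:
send_rows(commands=[[60,0,0,0,0,0,0],[50,0,0,0,0,0,0],[40,0,0,0,0,0,0],[35,0,0,0,0,0,0],[35,0,0,0,0,0,0],[35,0,0,0,0,0,0],[35,0,0,0,0,0,0]], force=30)

```text
time_s: 17.92
tcp_pos: [466.2, -316.2, 23.5]
tool_rot: [[0.005, 0.996, 0.089], [-0.003, 0.089, -0.996], [-1.0, 0.005, 0.003]]
contact_force: [-0.6, 0.7, 6.2]
width: 58.4
```

Call:
send_rows(commands=[[35,-0.5,0,0,0,0,0],[35,-2,0,0,0,0,0],[35,-4,0,0,0,0,0],[35,-5.5,0,0,0,0,0],[35,-6,0,0,0,0,0],[35,-6,0,0,0,0,0]])

```text
time_s: 18.42
tcp_pos: [466.1, -316.3, 83.9]
tool_rot: [[0.006, 0.996, 0.089], [-0.003, 0.089, -0.996], [-1.0, 0.006, 0.004]]
contact_force: [-0.2, 0.3, -1.2]
width: 58.9
```

```bash
python3 -c "
from h import *
go((477.5,142.5,85))
"
```

```text
t 18.4167 tcp [ 466.06 -316.3    83.89] w 58.938904548132236 F [-0.2   0.32 -1.2 ]
(477.5, 142.5, 85) -> cm [ -0.26   5.23 -45.59]
turn deg [-0.19  0.22 -0.33]
```

Call:
send_rows(commands=[[35,0,0.1,-1,0,0,0],[35,0,0.3,-3,0,0,0],[35,0,0.6,-6,0,0,0],[35,0,0.9,-9,0,0,0],[35,0,1.2,-12,0,0,0],[35,0,1.5,-15,0,0,0],[35,0,1.8,-18,0,0,0],[35,0,2.1,-21,0,0,0],[35,0,2.5,-24,0,0,0],[35,0,2.8,-27,0,0,0]])

```text
time_s: 19.25
tcp_pos: [467.4, -42.0, 80.9]
tool_rot: [[0.001, 0.996, 0.089], [-0.001, 0.089, -0.996], [-1.0, 0.001, 0.001]]
contact_force: [0.6, 0.3, -1.0]
width: 58.5
```

Call:
send_rows(commands=[[35,0,0.3,-3,0,0,0],[35,0,0.6,-6,0,0,0],[35,0,0.9,-9,0,0,0],[35,0,1.2,-12,0,0,0],[35,0,1.6,-15,0,0,0],[35,0,2,-17.2,0,0,0],[35,0,2.3,-18.3,0,0,0],[35,0,2.4,-18.6,0,0,0],[35,0,2.4,-18.6,0,0,0]])

```text
time_s: 20.0
tcp_pos: [475.8, 143.6, 81.1]
tool_rot: [[0.002, 0.996, 0.091], [-0.002, 0.091, -0.996], [-1.0, 0.002, 0.002]]
contact_force: [-0.4, -0.3, -1.1]
width: 58.2
```

```bash
python3 -c "
from h import *
i,im=snap('w7');cv2.imwrite('pics/m7.png',im[:,120:520,::-1])
go((478.5,142.5,45))
"
```

```text
t 20.05 tcp [475.71 142.79  81.24] w 58.61707455432223 F [-0.31 -0.27 -0.3 ]
(478.5, 142.5, 45) -> cm [3.62 0.27 0.04]
turn deg [-0.14  0.14 -0.11]
```

View pics/m7.png

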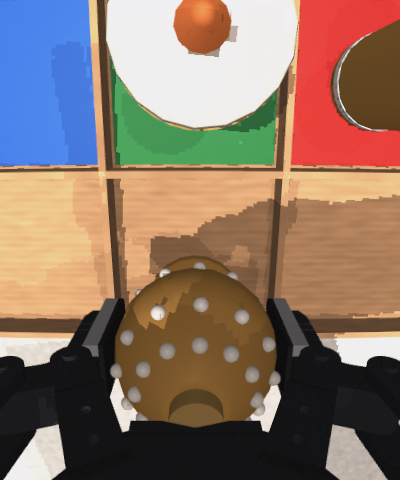

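The gold bauble is held upright and centred between the pads (around (196,350) in the crop), over the cell in front of the white candle. Lowering.

Call:
send_rows(commands=[[35,0.5,0.1,0,0,0,0],[35,1.5,0.2,0,0,0,0],[35,2.7,0.3,0,0,0,0],[35,3.4,0.3,0,0,0,0],[35,3.6,0.3,0,0,0,0],[35,3.6,0.3,0,0,0,0]])

```text
time_s: 20.55
tcp_pos: [478.7, 142.6, 44.8]
tool_rot: [[0.001, 0.996, 0.088], [-0.002, 0.088, -0.996], [-1.0, 0.001, 0.002]]
contact_force: [-0.7, -0.8, -1.1]
width: 58.9
```

```bash
python3 -c "
from h import *
go((478.5,142.5,27.5))
"
```

```text
t 20.55 tcp [478.67 142.58  44.78] w 58.93089648881054 F [-0.71 -0.8  -1.13]
(478.5, 142.5, 27.5) -> cm [ 1.73 -0.02  0.  ]
turn deg [-0.25  0.12 -0.06]
```

Call:
send_rows(commands=[[35,0.3,0,0,0,0,0],[35,0.6,0,0,0,0,0],[35,0.9,0,0,0,0,0],[35,1.2,0,0,0,0,0],[35,1.45,0,0,0,0,0],[35,1.65,0,0,0,0,0],[35,1.75,0,0,0,0,0],[35,1.75,0,0,0,0,0]])

```text
time_s: 21.22
tcp_pos: [479.5, 143.4, 28.1]
tool_rot: [[0.003, 0.996, 0.089], [-0.001, 0.089, -0.996], [-1.0, 0.003, 0.002]]
contact_force: [1.1, 0.6, -1.1]
width: 58.3
```

Call:
send_rows(commands=[[35,0.1,0,0,0,0,0],[35,0.2,0,0,0,0,0],[35,0.2,0,0,0,0,0],[35,0.2,0,0,0,0,0]])

```text
time_s: 21.55
tcp_pos: [479.8, 143.5, 27.5]
tool_rot: [[0.005, 0.996, 0.089], [-0.001, 0.089, -0.996], [-1.0, 0.005, 0.002]]
contact_force: [-0.8, -0.1, 8.5]
width: 58.8
```

Contact. Releasing and rising.

Call:
send_rows(commands=[[70,0,0,0,0,0,0],[74,0,0,0,0,0,0],[80,0,0,0,0,0,0],[90,0,0,0,0,0,0],[95,0,0,0,0,0,0],[95,0,0,0,0,0,0]])

```text
time_s: 22.05
tcp_pos: [479.6, 143.4, 26.2]
tool_rot: [[0.004, 0.996, 0.089], [-0.001, 0.089, -0.996], [-1.0, 0.003, 0.002]]
contact_force: [0.3, 0.3, -0.1]
width: 81.1
```

Call:
send_rows(commands=[[95,-0.5,0,0,0,0,0],[95,-2,0,0,0,0,0],[95,-4,0,0,0,0,0],[95,-6.5,0,0,0,0,0],[95,-9.5,0,0,0,0,0],[95,-12.5,0,0,0,0,0],[95,-15.5,0,0,0,0,0],[95,-17.7,0,0,0,0,0],[95,-18.5,0,0,0,0,0],[95,-18.5,0,0,0,0,0]])

```text
time_s: 22.88
tcp_pos: [480.4, 144.0, 213.8]
tool_rot: [[0.009, 0.996, 0.089], [-0.0, 0.089, -0.996], [-1.0, 0.009, 0.001]]
contact_force: [-0.2, 0.0, 0.5]
width: 80.8
```

```bash
python3 -c "
from h import *
i,im=snap('w8')
go((591.5,-288,215),(540,-70,215))
"
```

```text
t 22.9333 tcp [479.2  143.71 211.98] w 80.58933141227791 F [-0.99 -0.44 -0.71]
(591.5, -288, 215) -> cm [-0.19  7.34 44.  ]
(540, -70, 215) -> cm [-0.25  4.15 21.83]
turn deg [-0.19  0.09 -0.31]
```

Call:
send_rows(commands=[[100,0,0.1,1,0,0,0],[100,0,0.4,3.5,0,0,0],[100,0,1,7,0,0,0],[100,0,1.6,10.5,0,0,0],[100,0,2.2,14,0,0,0],[100,0,2.8,17.5,0,0,0],[100,0,3.4,21,0,0,0],[100,0,4,24.5,0,0,0],[100,0,4.6,28,0,0,0],[100,0,5.2,31,0,0,0]])

```text
time_s: 23.77
tcp_pos: [557.0, -163.3, 209.4]
tool_rot: [[-0.001, 0.996, 0.088], [-0.001, 0.088, -0.996], [-1.0, -0.001, 0.0]]
contact_force: [1.3, -0.0, 0.4]
width: 85.5
```

Call:
send_rows(commands=[[100,0.2,0.6,3.5,0,0,0],[100,1,1.2,7,0,0,0],[100,2.5,1.8,10,0,0,0],[100,4.5,2.1,12,0,0,0],[100,6.5,2.2,12.8,0,0,0],[100,8,2.2,13,0,0,0],[100,8.5,2.2,13,0,0,0],[100,8.5,2.2,13,0,0,0],[100,8.5,2.2,13,0,0,0]])

```text
time_s: 24.52
tcp_pos: [591.3, -287.8, 126.1]
tool_rot: [[0.001, 0.996, 0.089], [0.0, 0.089, -0.996], [-1.0, 0.001, 0.0]]
contact_force: [0.6, -0.0, 0.1]
width: 85.1
```

```bash
python3 -c "
from h import *
go((592,-288,22.5))
"
```

```text
t 24.5167 tcp [ 591.25 -287.78  126.14] w 85.09352302430284 F [ 0.6  -0.05  0.09]
(592, -288, 22.5) -> cm [10.36  0.06  0.03]
turn deg [-0.19  0.01 -0.07]
```

Call:
send_rows(commands=[[100,1,0.05,0,0,0,0],[100,2.5,0.05,0,0,0,0],[100,4,0.05,0,0,0,0],[100,5.5,0.05,0,0,0,0],[100,7,0.05,0,0,0,0],[100,8.5,0.05,0,0,0,0],[100,9.8,0.05,0,0,0,0],[100,10.3,0.05,0,0,0,0],[100,10.3,0.05,0,0,0,0]])

```text
time_s: 25.27
tcp_pos: [592.5, -287.4, 23.6]
tool_rot: [[0.002, 0.996, 0.09], [-0.001, 0.09, -0.996], [-1.0, 0.002, 0.001]]
contact_force: [-0.4, 0.3, -0.1]
width: 85.3
```

Call:
send_rows(commands=[[60,0,0,0,0,0,0],[50,0,0,0,0,0,0],[40,0,0,0,0,0,0],[35,0,0,0,0,0,0],[35,0,0,0,0,0,0],[35,0,0,0,0,0,0],[35,0,0,0,0,0,0]], force=30)

```text
time_s: 25.85
tcp_pos: [594.2, -288.7, 26.1]
tool_rot: [[0.007, 0.996, 0.089], [-0.003, 0.089, -0.996], [-1.0, 0.006, 0.003]]
contact_force: [0.3, 1.2, 5.9]
width: 58.8
```

Call:
send_rows(commands=[[35,-0.5,0,0,0,0,0],[35,-2,0,0,0,0,0],[35,-4,0,0,0,0,0],[35,-5.5,0,0,0,0,0],[35,-6,0,0,0,0,0],[35,-6,0,0,0,0,0]])

```text
time_s: 26.35
tcp_pos: [593.8, -288.8, 86.1]
tool_rot: [[0.007, 0.996, 0.089], [-0.003, 0.089, -0.996], [-1.0, 0.006, 0.004]]
contact_force: [-0.3, -0.1, -0.4]
width: 58.7
```

```bash
python3 -c "
from h import *
go((488,43,85))
"
```

```text
t 26.35 tcp [ 593.76 -288.78   86.14] w 58.70775973282149 F [-0.25 -0.09 -0.44]
(488, 43, 85) -> cm [ -0.06  -7.58 -33.99]
turn deg [-0.19  0.21 -0.36]
```

Call:
send_rows(commands=[[35,0,-0.8,-0.5,0,0,0.3],[35,0,-2.2,-2.5,0,0,0.3],[35,0,-3.8,-5.5,0,0,0.3],[35,0,-5.4,-8.5,0,0,0.3],[35,0,-6.8,-11.5,0,0,0.3],[35,0,-7.4,-14.5,0,0,0.3],[35,0,-7.5,-17.5,0,0,0.3],[35,0,-7.5,-20.5,0,0,0.3],[35,0,-7.5,-23,0,0,0.3],[35,0,-7.5,-25,0,0,0.3]])

```text
time_s: 27.18
tcp_pos: [494.1, -43.8, 82.7]
tool_rot: [[0.006, 0.996, 0.09], [-0.0, 0.09, -0.996], [-1.0, 0.006, 0.001]]
contact_force: [-0.2, 0.1, 0.4]
width: 58.8
```

Call:
send_rows(commands=[[35,0,0,-2,0,0,0],[35,0,0,-4,0,0,0],[35,0,0,-6,0,0,0],[35,0,0,-7.5,0,0,0],[35,0,0,-8.5,0,0,0],[35,0,0,-9,0,0,0],[35,0,0,-9,0,0,0],[35,0,0,-9,0,0,0]])

```text
time_s: 27.85
tcp_pos: [487.8, 43.5, 83.3]
tool_rot: [[0.009, 0.996, 0.09], [-0.001, 0.09, -0.996], [-1.0, 0.008, 0.002]]
contact_force: [0.2, -0.0, -0.9]
width: 58.6
```

```bash
python3 -c "
from h import *
go((489,43,45))
"
```

```text
t 27.85 tcp [487.76  43.5   83.26] w 58.58974944817796 F [ 0.25 -0.02 -0.87]
(489, 43, 45) -> cm [3.83 0.09 0.05]
turn deg [-0.16  0.12 -0.48]
```

Call:
send_rows(commands=[[35,0.5,0,0,0,0,-0.4],[35,1.5,0.1,0,0,0,-0.4],[35,2.8,0.1,0,0,0,-0.4],[35,3.5,0.1,0,0,0,-0.4],[35,3.8,0.1,0,0,0,-0.4],[35,3.8,0.1,0,0,0,-0.4]])

```text
time_s: 28.35
tcp_pos: [488.3, 43.5, 44.3]
tool_rot: [[-0.001, 0.996, 0.088], [-0.002, 0.088, -0.996], [-1.0, -0.001, 0.002]]
contact_force: [-0.6, -0.7, -0.8]
width: 58.3
```

```bash
python3 -c "
from h import *
go((489,43,30))
"
```

```text
t 28.35 tcp [488.31  43.48  44.33] w 58.32383830401004 F [-0.64 -0.73 -0.81]
(489, 43, 30) -> cm [1.43 0.07 0.05]
turn deg [-0.23  0.09  0.05]
```

Call:
send_rows(commands=[[35,0.3,0.05,0,0,0,0],[35,0.6,0.05,0,0,0,0],[35,0.9,0.05,0,0,0,0],[35,1.15,0.05,0,0,0,0],[35,1.35,0.05,0,0,0,0],[35,1.5,0.05,0,0,0,0],[35,1.55,0.05,0,0,0,0],[35,1.55,0.05,0,0,0,0]])

```text
time_s: 29.02
tcp_pos: [489.7, 43.9, 30.1]
tool_rot: [[0.002, 0.996, 0.089], [-0.002, 0.089, -0.996], [-1.0, 0.002, 0.002]]
contact_force: [-0.0, 0.2, -0.9]
width: 58.7
```

Call:
send_rows(commands=[[35,0.1,0,0,0,0,0],[35,0.2,0,0,0,0,0],[35,0.2,0,0,0,0,0],[35,0.2,0,0,0,0,0]])

```text
time_s: 29.35
tcp_pos: [489.6, 44.0, 30.0]
tool_rot: [[0.003, 0.996, 0.089], [-0.002, 0.089, -0.996], [-1.0, 0.003, 0.002]]
contact_force: [-5.0, 0.2, 18.3]
width: 58.5
```

Firm contact. Releasing and rising.

Call:
send_rows(commands=[[70,-0.05,0,0,0,0,0],[74,-0.1,0,0,0,0,0],[80,-0.1,0,0,0,0,0],[88,-0.1,0,0,0,0,0],[90,-0.1,0,0,0,0,0],[90,-0.1,0,0,0,0,0]])

```text
time_s: 29.85
tcp_pos: [489.7, 43.9, 28.8]
tool_rot: [[0.002, 0.996, 0.089], [-0.002, 0.089, -0.996], [-1.0, 0.002, 0.002]]
contact_force: [-0.3, 0.4, 0.4]
width: 76.8
```

Call:
send_rows(commands=[[90,-0.5,0,0,0,0,0],[90,-2,0,0,0,0,0],[90,-4,0,0,0,0,0],[90,-6.5,0,0,0,0,0],[90,-9.5,0,0,0,0,0],[90,-12.5,0,0,0,0,0],[90,-15.5,0,0,0,0,0],[90,-17.7,0,0,0,0,0],[90,-18.5,0,0,0,0,0],[90,-18.5,0,0,0,0,0]])

```text
time_s: 30.68
tcp_pos: [490.9, 44.2, 216.4]
tool_rot: [[0.007, 0.996, 0.089], [-0.002, 0.089, -0.996], [-1.0, 0.007, 0.002]]
contact_force: [0.9, -0.1, 0.6]
width: 77.2
```

Call:
send_rows(commands=[[90,-0.5,-1,1,0,0,0],[90,-1,-2,3,0,0,0],[90,-1.5,-3,6,0,0,0],[90,-2,-3,9,0,0,0],[90,-2,-3,12,0,0,0],[90,-2,-3,14,0,0,0],[90,-2,-3,15,0,0,0],[90,-2,-3,15,0,0,0]])

```text
time_s: 31.35
tcp_pos: [471.6, -109.6, 232.6]
tool_rot: [[-0.001, 0.996, 0.086], [-0.001, 0.086, -0.996], [-1.0, -0.001, 0.001]]
contact_force: [0.6, 0.6, 0.0]
width: 77.2
```

```bash
python3 -c "
from h import *
go((480,50,200))
t=manip.camera_info('top');im=manip.read_camera('top')[:,:,::-1];sc=manip.read_camera('scene')[:,:,::-1]
a=cv2.resize(im[200:330,100:280],(720,520),interpolation=2);b=cv2.resize(sc[190:360,330:510],(480,453),interpolation=2)
cv2.imwrite('pics/m9.png',cv2.convertScaleAbs(a,alpha=1.5))
cv2.imwrite('pics/m9b.png',cv2.convertScaleAbs(b,alpha=1.3))
for n,p in dict(gc=(586.5,52.5,121),wc=(577,152,121),wb=(487,43,88),gb=(477.5,142.5,88)).items(): print(n,(proj(t,p)-[100,200]+.5)*4-.5)
"
```

```text
t 31.35 tcp [ 471.59 -109.63  232.65] w 77.15762433253505 F [0.6  0.57 0.03]
(480, 50, 200) -> cm [  3.24   2.22 -15.84]
turn deg [-0.36  0.06  0.08]
gc [507.96 155.73]
wc [291.52 171.26]
wb [535.26 369.32]
gb [325.93 383.55]
```

View pics/m9.png

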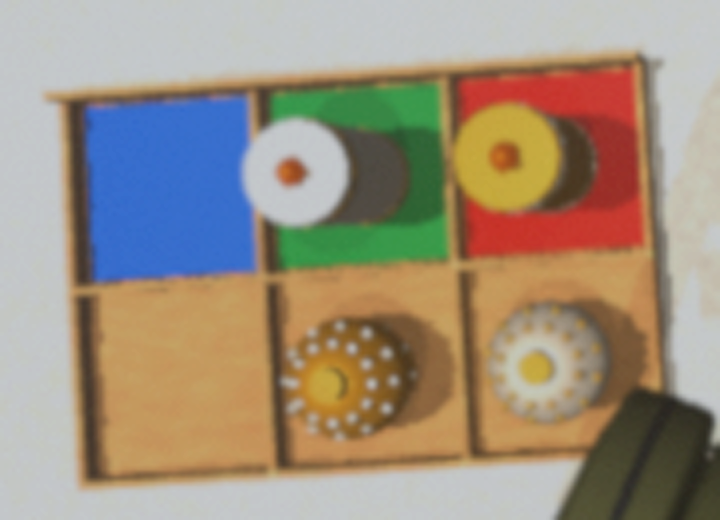

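View pics/m9b.png

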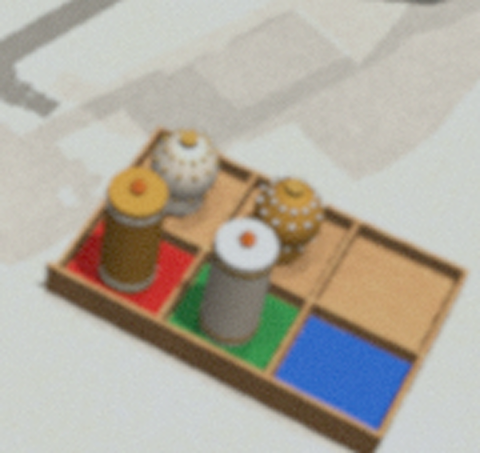

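All four match the predicted cell centres within about 2 mm and stand upright: gold candle (507,156) against (508,156), white candle (296,172) against (292,171), white cap (537,368) against (535,369), gold cap (327,384) against (326,384). Handing in.

```bash
python3 -c "
from bench import manip
print(manip.finish_job())"
```

```text
the job is handed in; nothing more can be done
None
```

The carton is packed and I handed the job in at about 31 s of robot time. No verdict was reported.

- **Order and places:** The white candle went onto the green pad, then the gold candle onto the red pad. After that the gold bauble went in front of the white candle, and the white bauble in front of the gold candle. I lowered each piece until I felt contact, then opened the gripper and moved straight up.
- **Last check, top and scene cameras:** All four stand upright. In the top view each is within about 2 mm of my measured cell centre (the limit is 15 mm), and the arm is clear of them. I planned no path near the knife, tape or mug and saw no contact with them, but I did not measure their positions again at the end.
- **Disagreements:**
  - The top and scene cameras differed by a few millimetres on the carton, and their joint fit put it about 5 mm too low. I used the top and wrist views for the final cell centres.
  - In one wrist picture, the readings at the top and bottom of the held white candle disagreed by about 6 mm. It stood straight and centred once set down.
- **Highest contact force:** The white bauble pressed down with about 18 N as it was set down.

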